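# Empty the spring-open blow mould, close it and bolt it

## Task

Take the glass bottle blank out of the open blow mould and stand it gently upright on the clear floor of the aluminium pan, without dropping it. Then ease the mould's sprung half fully shut (do not slam it), hold it there against its spring and slide its bolt all the way out behind the keeper post, so that the mould stays shut when you let go. Leave the other things on the table where they are.

Things in the scene. Friction and masses are not known exactly. Their poses are not given: they have to be found in the camera images.
- blank_mid (a point): Loose green glass bottle blank, 0.2 to 0.4 kg, standing upright in the cavity of the mould's fixed half; point on its axis half-way up (62.5 mm above its foot), z along its axis. 125 mm high: body 60 mm in diameter up to 62 mm, shoulder to 80 mm, straight neck 30 mm in diameter from 80 to 119 mm, lip 36 mm at the top. Grip the neck, which stands above the mould's rim.
- blank: The same bottle blank; its origin is the centre of its foot.
- mould_axis (a point): Axis of the closed mould, on top of its fixed steel base plate (12 mm thick, reaching 150 mm to -x, 110 mm to +x, 80 mm to either y). Axes: parting plane = x-z plane, hinge to +x, fixed half on the -y side, sprung half closing from +y. The halves are half-round steel shells, outer radius 50 mm, flanges to 56 mm, cavity radius 36 mm, rim 73 mm above this point.
- hinge_pin (a point): Point on the vertical hinge axis of the sprung half, on top of the base plate, 75 mm to +x of mould_axis, same axes. The pin and its coil spring stand up to 90 mm above this point.
- gate (a joint): Angle of the sprung mould half, rad: 0 = fully shut (hard stop), growing as it opens to the fixture's +y side (clockwise from above); at rest 1.05 to 1.25. Torsion spring about 1.1 N m per rad: 1.3 N m at 0, about 8 N at the handle; it springs open if let go unbolted. Bolted and let go, it rests on the keeper at about 0.02.
- bolt (a joint): How far the bolt is slid out, m: 0 = drawn in towards the hinge (starts at 0 to 0.004), 0.03 = fully out (stop). It slides along the level line from hinge through handle, about 2.5 N friction, and stays where left. Keep it drawn in (under 0.008) while swinging the half shut, or its nose meets the keeper; slide it out once the half is fully shut.
- handle (a point): Grip point on the bolt's handle, an upright round steel rod 16 mm in diameter at the free end of the sprung half; it both swings the half and slides the bolt. Point 120 mm above the table, 35 mm above the mould's rim; rod top 25 mm higher, bare to 55 mm lower. 155 mm from the hinge axis with the bolt drawn in, 185 mm with it out. Its x axis points level to the hinge axis at any angle.
- keeper_mid (a point): Keeper: fixed upright steel post 16 mm in diameter, top 70 mm above the base plate; point on its axis 35 mm above the plate, 188 mm to -x of the hinge axis and 18 mm to +y of the parting plane. With the half fully shut the bolt, a round-nosed 12 mm rod 31 mm above the plate, slides out past its -y side with 4 mm to spare; nose 170 mm from the hinge axis drawn in, 200 mm out.
- pan_in (a point): Centre of the inner floor of a low fixed aluminium pan: 240 mm along its x, 165 mm along its y, walls 3 mm thick, 25 mm high, floor 3 mm above the table. A jar stands near its +x end; the rest is clear.
- jar: Bystander: glass jar with steel lid, 54 mm in diameter, 66 mm high, standing in the pan's +x end; origin at the centre of its underside.
- wax_tin: Bystander: steel tin, 68 mm in diameter, 50 mm high; origin at the centre of its underside.
- wood_block: Bystander: dark wooden block 90 x 55 x 45 mm; origin at the centre of its underside.
- optic_mould: Bystander: open aluminium cylinder with inner ribs, 90 mm in diameter, 110 mm high; origin at the centre of its underside.
- paddle: Bystander: black graphite paddle with a wooden handle lying along its x, 265 mm long, 75 mm wide; origin on its underside.
Mind the look-alikes: they are no part of the job. Of the things that look like the blank, the middle-sized one is meant.

How it is judged:
By the outcome, as a careful person would: the job done as asked, in the order asked, and still so for the second after the job is handed in, with the robot touching nothing.
It also fails if it takes over 67 s, if anything falls off the work surface, if the arm or the gripper's body presses on something with over 40 N, if the wrist force passes 120 N, or if a joint passes its speed limit or range.

## Robot

A 6-joint arm with a two-finger parallel gripper is mounted at the origin on the work surface. World frame = base frame: x ahead of the robot, y to its left, z up, the work surface at z = 0. Lengths are in m, angles in degrees, forces in N, time in s.
With the tool pointing down it reaches from about 0.4 to 0.825 m from the base axis. Payload 7 kg.
Tool frame: the origin (TCP) lies between the finger pads; the fingertips stand 19 mm ahead of it and the grasp point (between the pads) is the TCP; z points along the fingers, y is the line along which they close (so a half turn about z gives the same grasp; the last joint's range is limited). The gripper opens to 88 mm and grips with 3 to 60 N. Pads are 19 mm wide; open, the fingers measure 130 mm over their backs; the gripper's body (78 mm by 193 mm) begins 47 mm behind the grasp point.
Start: joints at [90.648, 20.546, 0.682, 0, -70.136, -16.507], TCP at [0.184, 0.649, 0.246] pointing down, gripper open.
Joint ranges: [-176.03, 176.03], [-82.01, 121.73], [-58.28, 71.71], [-173.87, 95.51], [-174.79, -0.11], [-173.66, 173.66]. Speed limits (degrees/s): [136.94, 136.94, 172.46, 180, 180, 180].

## Interface

Orientations are given as [roll, pitch, yaw] about the fixed x, y, z axes, in that order (R = Rz(yaw) Ry(pitch) Rx(roll)).
In Python, from plant import get_obs, snapshot, close_job, spot_in, spot_point gives the robot as it stands.
- The arm moves only by the tool play_rows, never from a script. Its argument "plan" is a list of rows, each a list of 6 numbers: the shift along the tool's x, y, z in cm, then the turn, a rotation vector about the tool's x, y, z in degrees. A call has 1 to 20 rows; each row shifts and turns the commanded pose from where the row before left it, along the tool's axes as they then stand; what a row does not reach is not made up. A row lasts 1/12 s, in which the tool goes at most 41.7 mm and 7.16 degrees, less where a joint would pass 70% of its speed; a pose out of reach is approached as far as the arm can. A call is refused whole if a number of a shift passes 4.17 or a number of a turn 7.16, either way. A call with a gripper value outside its range is refused whole. "grip" is the finger opening in cm, from 0 to 8.76, set as the call begins (left out, the last holds). The fingers move at their own pace and stop on an object; the grip force is fixed at half the most. Time passes only in rows, so rows that do not move let the fingers close. It gives the time, the measured TCP pose, the force, the opening and the grip force at its end, in the units of the state.
- get_obs(): the state, without advancing time (a new reading comes with each control period).
- snapshot(name): name is "scene" or "top" or "wrist"; returns a dict with "frame" (420x560x3 uint8, red, green, blue), "fx", "fy", "cx", "cy" (pixels), "position" and "attitude" of the camera in the world. Camera axes: x right, y down, z forward; pixel columns grow to the right and rows downward; lengths in m; the calibration is good to about 2 mm. A picture is of the moment at which its call begins. There is no depth.
- close_job(): hands the job in; it is judged then, once.
Trained networks look in the newest picture that a camera, given by its name, has taken for a name from the list of things; names that differ only in an ending like _2 or _b are one class to them, and where a whole thing is asked for, a point or a joint stands for the part that bears it (a point fixed in the world has none). Each returns a list of dicts, best first, with "score" (0 to 1); they miss things now and then, are a little off and sometimes report something else, mostly with a low value. They report only what shows in the picture. A call takes as long as a camera call. They do not tell look-alikes from the thing itself.
- spot_in(camera, thing): "position" ([x, y, z] in m, in world coordinates, good to about 4 mm: the middle of the surface that is visible of it).
- spot_point(camera, thing): "position" ([x, y, z] in m, in world coordinates, good to about 4 mm: a listed point, or the origin of a listed thing).
The state is a dict: "clock": time; "joint_pos": joint angles; "qvel": joint speeds; "tau": joint torques, N m; "tool_pos": TCP position; "orientation": TCP orientation; "force": force on the tool from outside, world axes, zero at the start; "moment": the same for the moment, N m; "opening": finger opening in m; "gripper_force": force on a finger pad.
Only numpy, scipy, OpenCV 4.12 (cv2) and the standard library are available. Lean on these libraries where they do the work, as an engineer would, in place of code of your own. Each camera call takes 0.05 s, during which the arm holds its last target. There are 200 camera calls.

## Working session

There is one attempt and no reset: what is moved stays moved. The work goes in short steps, Python scripts to look and compute and a tool call to move; the robot and the scene stay as the last step left them, time stands still between calls to the robot, and variables do not carry over. Pictures are saved under pics/ and viewed, at most 10 in all, crops included, and the job is handed in when it is done.

Besides the shell and the picture viewer there is one more tool, called as name([rows], argument=value, ...), one row to a line, values as JSON. play_rows: Moves the arm, as the interface text tells. Its arguments: {"type":"object","properties":{"plan":{"type":"array","items":{"type":"array","items":{"type":"number"}}},"grip":{"type":"number"}},"required":["plan"]}

```bash
mkdir -p pics; cat > h.py <<'E'
import numpy as np, cv2
from plant import *
from scipy.spatial.transform import Rotation as R
def save(cam,n):
    s=snapshot(cam); cv2.imwrite(f'pics/{n}.png',s['frame'][:,:,::-1]); return s
E
python3 - <<'E'
from h import *
o=get_obs(); print(o)
for c in ['scene','top']:
    s=save(c,c+'0'); print(c,s['position'],s['attitude'],s['fx'],s['cx'],s['cy'])
    for t in ['blank_mid','blank','mould_axis','hinge_pin','handle','keeper_mid','pan_in','jar','wax_tin','wood_block','optic_mould','paddle']:
        print(t,[(np.round(d['position'],3).tolist(),round(d['score'],2)) for d in spot_point(c,t)[:4]])
print(get_obs()['clock'])
E
```

```text
{'clock': 0.0, 'joint_pos': array([ 9.06484300e+01,  2.05915208e+01,  6.33712547e-01, -2.02212227e-02,
       -7.01332779e+01, -1.65060389e+01]), 'qvel': array([ 0.02700276,  0.03103185,  0.01018346,  0.03044892,  0.06726385,
       -0.0243633 ]), 'tau': array([-4.73323835e-04, -5.82711017e+01,  2.93048537e+01,  6.99741796e+00,
        7.01118741e-03, -1.57665850e-04]), 'tool_pos': array([0.18434928, 0.64887669, 0.24462089]), 'orientation': array([ 1.79907266e+02, -7.65582905e-03, -1.58644897e+01]), 'force': array([0.1560388 , 0.90918511, 0.36454485]), 'moment': array([-0.0042466 , -0.01104958,  0.01903138]), 'gripper_force': 0.0, 'opening': 0.08779127493333397}
scene [1.04075183 0.49893346 0.98531302] [-141.8378808     0.23702373  133.47389059] 482.83787165623306 279.4011820588639 215.14447727179552
blank_mid [([0.718, 0.249, 0.09], 0.95), ([0.572, 0.071, 0.049], 0.94), ([0.525, 0.225, 0.078], 0.62)]
blank [([0.574, 0.076, 0.004], 0.73), ([0.524, 0.227, 0.012], 0.69), ([0.722, 0.243, -0.001], 0.68)]
mould_axis [([0.529, 0.23, 0.013], 0.72)]
hinge_pin [([0.606, 0.229, 0.013], 0.63), 
[... 625 characters left out ...]
 ([0.721, 0.246, 0.092], 0.86), ([0.527, 0.223, 0.071], 0.79), ([0.525, 0.367, 0.117], 0.48)]
blank [([0.526, 0.226, 0.01], 0.93), ([0.722, 0.248, 0.001], 0.61)]
mould_axis [([0.525, 0.368, 0.116], 0.64), ([0.532, 0.229, 0.014], 0.6), ([0.659, -0.238, 0.001], 0.15)]
hinge_pin [([0.598, 0.238, 0.013], 0.68)]
handle [([0.523, 0.366, 0.117], 0.64)]
keeper_mid [([0.413, 0.241, 0.049], 0.68)]
pan_in [([0.588, -0.235, 0.005], 0.64)]
jar [([0.66, -0.236, 0.002], 0.69), ([0.595, 0.236, 0.013], 0.35)]
wax_tin [([0.73, -0.056, 0.002], 0.73)]
wood_block [([0.389, -0.002, 0.001], 0.9), ([0.318, -0.272, -0.002], 0.43)]
optic_mould [([0.766, 0.08, -0.0], 0.82)]
paddle [([0.317, -0.271, -0.003], 0.63)]
1.3
```

View images.

View pics/scene0.png

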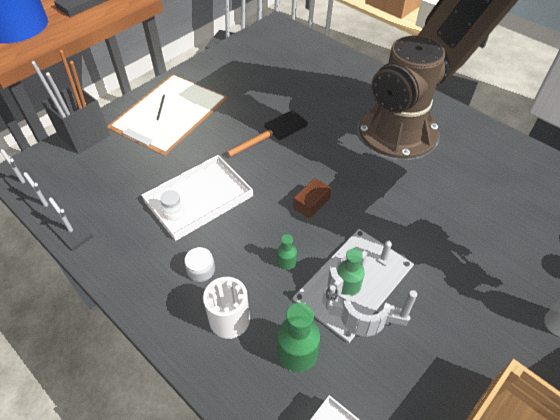

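View pics/top0.png

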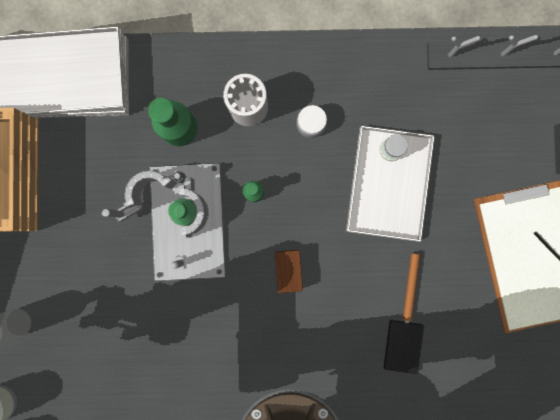

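The scene picture shows the middle-sized blank in the mould at about (352,270). The top picture shows the same blank at (180,212), the handle at (107,213), the keeper at (180,263), and the pan with its jar at (396,147). These agree with the networks' points, so I'll move above the blank.

play_rows([
  [1.2, 0.9, 0, 0, 0, 0],
  [2.5, 1.75, 0, 0, 0, 0],
  [2.5, 1.75, 0, 0, 0, 0],
  [2.5, 1.75, 0, 0, 0, 0],
  [2.5, 1.75, 0, 0, 0, 0],
  [2.5, 1.75, 0, 0, 0, 0],
  [2.5, 1.75, 0, 0, 0, 0],
  [2.5, 1.75, 0, 0, 0, 0],
  [2.5, 1.75, 0, 0, 0, 0],
  [2.5, 1.75, 0, 0, 0, 0],
  [2.5, 1.75, 0, 0, 0, 0],
  [2.5, 1.75, 0, 0, 0, 0],
  [2.5, 1.75, 0, 0, 0, 0],
  [2.5, 1.75, 0, 0, 0, 0],
  [2.5, 1.75, 0, 0, 0, 0],
  [2.5, 1.75, 0, 0, 0, 0],
  [2.5, 1.75, 0, 0, 0, 0],
  [2.5, 1.75, 0, 0, 0, 0],
  [1.0, 0.8, 0, 0, 0, 0],
  [0, 0, 0, 0, 0, 0],
])

```text
clock: 2.97
tool_pos: [0.5296, 0.222, 0.2454]
orientation: [180.0, -0.0, -16.0]
force: [-0.7, 0.4, -0.1]
opening: 0.0875
gripper_force: 0.0
```

```bash
cat >> h.py <<'E'
def delta(target):
    o=get_obs(); M=R.from_euler('xyz',o['orientation'],degrees=True)
    print('clock',o['clock'],'pos',o['tool_pos'].round(4),'rpy',o['orientation'].round(2),'F',o['force'].round(1),'open',round(o['opening'],4),'tool cm',(M.inv().apply(np.array(target)-o['tool_pos'])*100).round(2))
E
python3 - <<'E'
from h import *
from scipy.optimize import least_squares
delta([.526,.2255,.245])
D={'mould_axis':[],'hinge_pin':[],'keeper_mid':[],'handle':[],'blank_mid':[],'blank':[],'pan_in':[]}
g0={'mould_axis':(.53,.23),'hinge_pin':(.602,.234),'keeper_mid':(.412,.242),'handle':(.523,.367),'blank_mid':(.526,.226),'blank':(.526,.226),'pan_in':(.585,-.234)}
s=save('wrist','w1')
for c in ['scene','top','wrist']:
    if c!='wrist': snapshot(c)
    for t in D:
        for d in spot_point(c,t):
            p=np.array(d['position'])
            if np.hypot(*(p[:2]-g0[t]))<.02 and abs(p[2]-{'handle':.12,'blank_mid':.0745,'keeper_mid':.047,'pan_in':.003}.get(t,.012))<.02: D[t].append(p); print(c,t,p.round(4)); break
# add first measurements
for t,a in {'mould_axis':[(.529,.23),(.532,.229)],'hinge_pin':[(.606,.229),(.598,.238)],'keeper_mid':[(.41,.242),(.413,.241)],'handle':[(.523,.367),(.523,.366)]}.items():
    D[t]+=[np.array(q) for q in a]
def model(v):
    x,y,w,g=v; r=lambda a,b:np.array([x+np.cos(w)*a-np.sin(w)*b,y+np.sin(w)*a+np.cos(w)*b])
    return {'mould_axis':r(-.075,0),'hinge_pin':r(0,0),'keeper_mid':r(-.188,.018),'handle':r(-.157*np.cos(g),.157*np.sin(g))}
# plate corners in top image
top=snapshot('top'); A=R.from_euler('xyz',top['attitude'],degrees=True)
def ray(u,v,z):
    d=A.apply([(u-top['cx'])/top['fx'],(v-top['cy'])/top['fy'],1]); return (top['position']+d*(z-top['position'][2])/d[2])[:2]
C=[ray(u,v,.012) for u,v in [(151,168),(219,165),(223,277),(155,280)]]
print('corners',np.round(C,4).tolist(), 'yaw', [np.degrees(np.arctan2(*(a-b)[::-1])) for a,b in [(C[0],C[3]),(C[1],C[2])]], 'lens',[np.linalg.norm(C[0]-C[1]),np.linalg.norm(C[0]-C[3])])
print('centre',np.mean(C,0))
def res(v,cor=True):
    m=model(v); r=[ (q[:2]-m[t]) for t in m for q in D[t]]
    x,y,w,g=v; cc=np.mean(C,0); ce=np.array([x-.095*np.cos(w),y-.095*np.sin(w)])
    r.append((cc-ce)*2)
    e=(C[0]+C[1]-C[2]-C[3])/2; r.append(e-.26*np.array([np.cos(w),np.sin(w)]))
    return np.concatenate(r)
f=least_squares(res,[.604,.234,.05,1.1],x_scale=[.01,.01,.1,.1],loss='soft_l1',f_scale=.004)
print(f.x,np.degrees(f.x[2]),{k:v.round(4) for k,v in model(f.x).items()})
E
```

```text
clock 2.9667 pos [0.5296 0.222  0.2454] rpy [179.97  -0.   -16.04] F [-0.7  0.4 -0.1] open 0.0875 tool cm [-0.44 -0.24  0.04]
scene mould_axis [0.5271 0.2281 0.0163]
scene hinge_pin [0.6    0.2313 0.0172]
scene keeper_mid [0.4087 0.2421 0.0483]
scene handle [0.5231 0.3611 0.1206]
scene blank_mid [0.5264 0.2226 0.0783]
scene blank [0.5263 0.2299 0.0159]
scene pan_in [ 0.5821 -0.2344  0.0017]
top hinge_pin [0.6011 0.2367 0.0129]
top keeper_mid [0.4142 0.2399 0.0529]
top blank_mid [0.5294 0.2211 0.0705]
top blank [0.5258 0.2239 0.0101]
top pan_in [ 0.5887 -0.2368  0.0062]
wrist hinge_pin [0.598  0.2269 0.0077]
wrist keeper_mid [0.4136 0.2438 0.0468]
wrist handle [0.5251 0.37   0.1202]
wrist blank_mid [0.5264 0.2241 0.0757]
wrist blank [0.5256 0.2244 0.009 ]
corners [[0.6315, 0.3094], [0.6358, 0.1533], [0.3807, 0.1467], [0.376, 0.3014]] yaw [np.float64(1.8008654413356553), np.float64(1.4796755163431794)] lens [np.float64(0.15623051270427382), np.float64(0.2556918937027274)]
centre [0.50602076 0.22769715]
[0.6012877  0.23091507 0.03469327 1.08485962] 1.9877779329361975 {'mould_axis': array([0.5263, 0.2283]), 'hinge_pin': array([0.6013, 0.2309]), 'keeper_mid': array([0.4128, 0.2424]), 'handle': array([0.5232, 0.3671])}
```

View pics/w1.png

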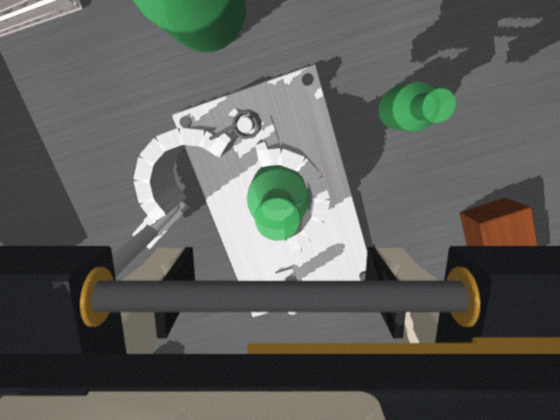

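The wrist picture shows the blank upright, with its lip centred at about (278,216), body centred at about (278,200), and the hinge pin at (246,124). I'll work out the lip position from the pixel.

```bash
cat >> h.py <<'E'
def ray(s,u,v,z):
    d=R.from_euler('xyz',s['attitude'],degrees=True).apply([(u-s['cx'])/s['fx'],(v-s['cy'])/s['fy'],1]); return s['position']+d*(z-s['position'][2])/d[2]
E
python3 - <<'E'
from h import *
s=snapshot('wrist'); print(s['position'])
print(ray(s,278,215.5,.137)[:2],'hinge top',ray(s,246,124,.102)[:2])
print(ray(s,296,215.5,.137)[:2]-ray(s,255,215.5,.137)[:2])
t=snapshot('top'); print('top lip',ray(t,179,208,.137)[:2],ray(t,107,213,.145)[:2])
delta([.526,.224,.110])
E
```

```text
[0.59876751 0.20496269 0.38439933]
[0.52774264 0.22626547] hinge top [0.59941926 0.2329909 ]
[-0.00859331 -0.03023751]
top lip [0.53234139 0.21954269] [0.52403077 0.36409804]
clock 4.3167 pos [0.5285 0.2246 0.2456] rpy [180.     0.   -15.86] F [ 0.4 -0.5 -0.3] open 0.0876 tool cm [-0.23  0.12 13.56]
```

play_rows([
  [-0.15, 0, 0.8, 0, 0, 0],
  [0, 0, 1.3, 0, 0, 0],
  [0, 0, 1.3, 0, 0, 0],
  [0, 0, 1.3, 0, 0, 0],
  [0, 0, 1.3, 0, 0, 0],
  [0, 0, 1.3, 0, 0, 0],
  [0, 0, 1.3, 0, 0, 0],
  [0, 0, 1.3, 0, 0, 0],
  [0, 0, 1.3, 0, 0, 0],
  [0, 0, 1.0, 0, 0, 0],
  [0, 0, 0.7, 0, 0, 0],
  [0, 0, 0.5, 0, 0, 0],
  [0, 0, 0, 0, 0, 0],
  [0, 0, 0, 0, 0, 0],
])

```text
clock: 5.48
tool_pos: [0.5272, 0.2251, 0.1117]
orientation: [180.0, -0.0, -15.9]
force: [0.0, 0.2, 0.4]
opening: 0.0875
gripper_force: 0.0
```

play_rows([
  [0, 0, 0, 0, 0, 0],
  [0, 0, 0, 0, 0, 0],
  [0, 0, 0, 0, 0, 0],
  [0, 0, 0, 0, 0, 0],
  [0, 0, 0, 0, 0, 0],
  [0, 0, 0, 0, 0, 0],
  [0, 0, 0, 0, 0, 0],
  [0, 0, 0, 0, 0, 0],
  [0, 0, 0, 0, 0, 0],
  [0, 0, 0, 0, 0, 0],
  [0, 0, 0, 0, 0, 0],
  [0, 0, 0, 0, 0, 0],
], grip=1.5)

```text
clock: 6.48
tool_pos: [0.527, 0.2249, 0.1116]
orientation: [180.0, 0.0, -15.9]
force: [0.0, -0.4, 0.3]
opening: 0.0331
gripper_force: 30.0
```

```bash
python3 - <<'E'
from h import *
a=snapshot('scene')['frame'][200:330,280:440]; b=snapshot('wrist')['frame'][100:320,120:420]
a=cv2.resize(a,(480,390),interpolation=cv2.INTER_CUBIC); b=cv2.resize(b,(320,390))
cv2.imwrite('pics/g1.png',np.hstack([a,b])[:,:,::-1])
delta([0.527,.225,.111])
E
```

```text
clock 6.5833 pos [0.527  0.2249 0.1116] rpy [179.99   0.   -15.86] F [ 0.7 -0.7  0.4] open 0.0332 tool cm [-0.   -0.01  0.06]
```

View pics/g1.png

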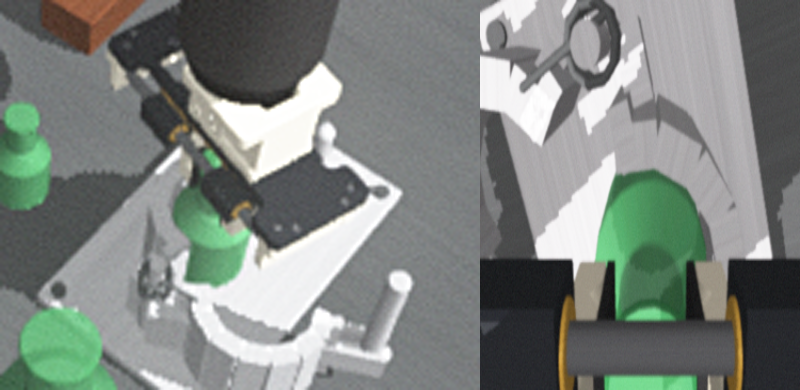

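The pictures show the fingers on either side of the neck, but the 33 mm opening is more than the 30 mm neck. The tips may be on the shoulder, so I'll regrip 4 mm higher.

play_rows([
  [0, 0, 0, 0, 0, 0],
  [0, 0, 0, 0, 0, 0],
  [0, 0, 0, 0, 0, 0],
  [0, 0, -0.2, 0, 0, 0],
  [0, 0, -0.2, 0, 0, 0],
  [0, 0, 0, 0, 0, 0],
  [0, 0, 0, 0, 0, 0],
], grip=4.5)

```text
clock: 7.17
tool_pos: [0.5272, 0.2251, 0.1158]
orientation: [-180.0, -0.0, -15.9]
force: [0.3, -0.6, -0.3]
opening: 0.045
gripper_force: 0.0
```

play_rows([
  [0, 0, 0, 0, 0, 0],
  [0, 0, 0, 0, 0, 0],
  [0, 0, 0, 0, 0, 0],
  [0, 0, 0, 0, 0, 0],
  [0, 0, 0, 0, 0, 0],
  [0, 0, 0, 0, 0, 0],
  [0, 0, 0, 0, 0, 0],
  [0, 0, 0, 0, 0, 0],
], grip=1.5)

```text
clock: 7.83
tool_pos: [0.527, 0.2249, 0.1155]
orientation: [180.0, 0.0, -15.9]
force: [-0.2, -1.6, 1.0]
opening: 0.0334
gripper_force: 30.0
```

The opening is unchanged, so this is the neck plus a sensor offset, not the shoulder. Lifting.

play_rows([
  [0, 0, -0.2, 0, 0, 0],
  [0, 0, -0.3, 0, 0, 0],
  [0, 0, -0.4, 0, 0, 0],
  [0, 0, -0.6, 0, 0, 0],
  [0, 0, -0.8, 0, 0, 0],
  [0, 0, -1, 0, 0, 0],
  [0, 0, -1, 0, 0, 0],
  [0, 0, -1, 0, 0, 0],
  [0, 0, -1, 0, 0, 0],
  [0, 0, -1, 0, 0, 0],
  [0, 0, -1, 0, 0, 0],
  [0, 0, -1, 0, 0, 0],
  [0, 0, -1, 0, 0, 0],
  [0, 0, -1, 0, 0, 0],
  [0, 0, -1, 0, 0, 0],
  [0, 0, -0.8, 0, 0, 0],
  [0, 0, -0.6, 0, 0, 0],
  [0, 0, -0.3, 0, 0, 0],
  [0, 0, 0, 0, 0, 0],
])

```text
clock: 9.42
tool_pos: [0.5273, 0.2252, 0.2563]
orientation: [-180.0, -0.0, -15.9]
force: [-0.7, -0.3, -3.5]
opening: 0.0335
gripper_force: 30.0
```

```bash
python3 - <<'E'
from h import *
a=save('scene','lift1')
for c in ['scene','wrist']:
    if c=='wrist': snapshot(c)
    for t in ['blank','blank_mid']: print(c,t,[(np.round(d['position'],3).tolist(),round(d['score'],2)) for d in spot_point(c,t)[:4]])
# pan yaw from top image edges
t=snapshot('top')
c=[ray(t,*p,.028)[:2] for p in [(363,126),(434,133),(420,241),(347,233)]]
print(np.round(c,4).tolist(),np.mean(c,0))
print([np.round(d['position'],3) for d in spot_point('top','jar')+spot_point('top','pan_in')])
delta([.545,-.228,.255])
E
```

```text
scene blank [([0.719, 0.243, -0.001], 0.81), ([0.526, 0.228, 0.154], 0.73), ([0.568, 0.074, 0.006], 0.71)]
scene blank_mid [([0.573, 0.072, 0.049], 0.94), ([0.723, 0.25, 0.09], 0.77), ([0.53, 0.225, 0.218], 0.63)]
wrist blank [([0.571, 0.07, 0.003], 0.97), ([0.526, 0.224, 0.149], 0.91), ([0.718, 0.246, -0.003], 0.84)]
wrist blank_mid [([0.525, 0.227, 0.216], 0.93), ([0.575, 0.078, 0.052], 0.55)]
[[0.7165, -0.1746], [0.6978, -0.3332], [0.4562, -0.2956], [0.4763, -0.1338]] [ 0.58669778 -0.23430551]
[array([ 0.658, -0.237,  0.   ]), array([ 0.587, -0.235,  0.005]), array([ 0.659, -0.239,  0.001])]
clock 9.8667 pos [0.527  0.225  0.2553] rpy [ 1.7998e+02  2.0000e-02 -1.5860e+01] F [ 0.1  0.4 -3.2] open 0.0334 tool cm [1.411e+01 4.308e+01 4.000e-02]
```

View pics/lift1.png

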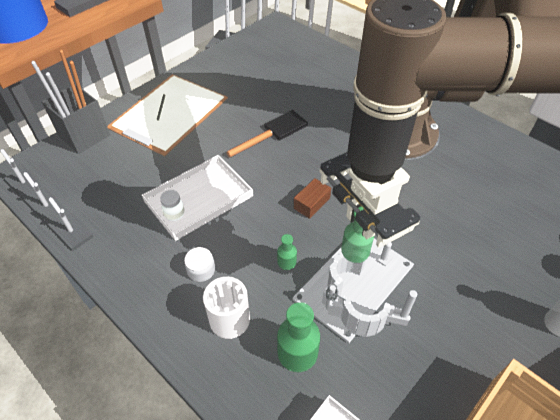

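The picture shows the blank hanging upright at about (357,245), clear of the mould. Carrying it over the pan.

play_rows([
  [0.2, 0.6, 0, 0, 0, 0],
  [0.45, 1.4, 0, 0, 0, 0],
  [0.7, 2.2, 0, 0, 0, 0],
  [0.83, 2.6, 0, 0, 0, 0],
  [0.83, 2.6, 0, 0, 0, 0],
  [0.83, 2.6, 0, 0, 0, 0],
  [0.83, 2.6, 0, 0, 0, 0],
  [0.83, 2.6, 0, 0, 0, 0],
  [0.83, 2.6, 0, 0, 0, 0],
  [0.83, 2.6, 0, 0, 0, 0],
  [0.83, 2.6, 0, 0, 0, 0],
  [0.83, 2.6, 0, 0, 0, 0],
  [0.83, 2.6, 0, 0, 0, 0],
  [0.83, 2.6, 0, 0, 0, 0],
  [0.83, 2.6, 0, 0, 0, 0],
  [0.83, 2.6, 0, 0, 0, 0],
  [0.7, 2.2, 0, 0, 0, 0],
  [0.5, 1.6, 0, 0, 0, 0],
  [0.3, 0.9, 0, 0, 0, 0],
  [0.15, 0.5, 0, 0, 0, 0],
])

```text
clock: 11.53
tool_pos: [0.5409, -0.23, 0.2554]
orientation: [180.0, 0.0, -16.0]
force: [-0.6, -0.2, -2.5]
opening: 0.0336
gripper_force: 30.0
```

play_rows([
  [0, 0, 0.3, 0, 0, 0],
  [0, 0, 0.8, 0, 0, 0],
  [0, 0, 1.2, 0, 0, 0],
  [0, 0, 1.4, 0, 0, 0],
  [0, 0, 1.4, 0, 0, 0],
  [0, 0, 1.4, 0, 0, 0],
  [0, 0, 1.4, 0, 0, 0],
  [0, 0, 1.4, 0, 0, 0],
  [0, 0, 1.2, 0, 0, 0],
  [0, 0, 1.0, 0, 0, 0],
  [0, 0, 0.8, 0, 0, 0],
  [0, 0, 0.6, 0, 0, 0],
  [0, 0, 0.3, 0, 0, 0],
  [0, 0, 0.2, 0, 0, 0],
  [0, 0, 0, 0, 0, 0],
  [0, 0, 0, 0, 0, 0],
])

```text
clock: 12.87
tool_pos: [0.542, -0.2283, 0.122]
orientation: [180.0, -0.0, -15.9]
force: [0.4, -0.5, -2.8]
opening: 0.0335
gripper_force: 30.0
```

```bash
python3 - <<'E'
from h import *
for c in ['scene','wrist']:
    snapshot(c)
    for t in ['blank','blank_mid','pan_in','jar']: print(c,t,[(np.round(d['position'],3).tolist(),round(d['score'],2)) for d in spot_point(c,t)[:4]])
delta([.542,-.228,.1065])
E
```

```text
scene blank [([0.724, 0.243, -0.001], 0.93), ([0.541, -0.223, 0.017], 0.89), ([0.569, 0.077, 0.005], 0.83), ([0.662, -0.243, 0.002], 0.3)]
scene blank_mid [([0.574, 0.07, 0.049], 0.81), ([0.54, -0.227, 0.084], 0.66)]
scene pan_in [([0.585, -0.232, 0.003], 0.78), ([0.524, 0.364, 0.119], 0.74)]
scene jar [([0.662, -0.241, 0.004], 0.98)]
wrist blank [([0.544, -0.231, 0.018], 0.73)]
wrist blank_mid [([0.539, -0.227, 0.084], 0.72)]
wrist pan_in []
wrist jar [([0.663, -0.244, 0.0], 0.64)]
clock 13.3667 pos [ 0.5417 -0.2282  0.1216] rpy [-1.800e+02 -1.000e-02 -1.586e+01] F [ 0.1 -0.7 -3. ] open 0.0334 tool cm [ 0.02 -0.03  1.51]
```

play_rows([
  [0, 0, 0.4, 0, 0, 0],
  [0, 0, 0.4, 0, 0, 0],
  [0, 0, 0.2, 0, 0, 0],
  [0, 0, 0.1, 0, 0, 0],
  [0, 0, 0.1, 0, 0, 0],
  [0, 0, 0.1, 0, 0, 0],
  [0, 0, 0, 0, 0, 0],
  [0, 0, 0, 0, 0, 0],
])

```text
clock: 14.03
tool_pos: [0.5417, -0.2282, 0.1086]
orientation: [180.0, -0.0, -15.9]
force: [-0.7, -0.0, -3.7]
opening: 0.0333
gripper_force: 30.0
```

play_rows([
  [0, 0, 0.1, 0, 0, 0],
  [0, 0, 0, 0, 0, 0],
  [0, 0, 0, 0, 0, 0],
])

```text
clock: 14.28
tool_pos: [0.5416, -0.2282, 0.1076]
orientation: [180.0, 0.0, -15.9]
force: [0.0, 0.4, -3.4]
opening: 0.0334
gripper_force: 30.0
```

play_rows([
  [0, 0, 0.1, 0, 0, 0],
  [0, 0, 0, 0, 0, 0],
  [0, 0, 0, 0, 0, 0],
])

```text
clock: 14.53
tool_pos: [0.5418, -0.2282, 0.1067]
orientation: [-180.0, -0.0, -15.9]
force: [-0.1, -0.6, -1.7]
opening: 0.0334
gripper_force: 30.0
```

play_rows([
  [0, 0, 0.05, 0, 0, 0],
  [0, 0, 0, 0, 0, 0],
  [0, 0, 0, 0, 0, 0],
])

```text
clock: 14.78
tool_pos: [0.5421, -0.2283, 0.1065]
orientation: [180.0, -0.1, -15.8]
force: [0.6, 0.5, 1.2]
opening: 0.0334
gripper_force: 30.0
```

It has touched down: the force went from -3.4 to +1.2 N. Releasing and rising.

play_rows([
  [0, 0, 0, 0, 0, 0],
  [0, 0, 0, 0, 0, 0],
  [0, 0, 0, 0, 0, 0],
  [0, 0, 0, 0, 0, 0],
], grip=4.5)

```text
clock: 15.12
tool_pos: [0.5415, -0.2282, 0.106]
orientation: [-180.0, 0.0, -15.9]
force: [0.5, 0.1, -1.2]
opening: 0.0446
gripper_force: 0.0
```

play_rows([
  [0, 0, 0, 0, 0, 0],
  [0, 0, 0, 0, 0, 0],
  [0, 0, -0.2, 0, 0, 0],
  [0, 0, -0.6, 0, 0, 0],
  [0, 0, -1, 0, 0, 0],
  [0, 0, -1.5, 0, 0, 0],
  [0, 0, -1.5, 0, 0, 0],
  [0, 0, -1.5, 0, 0, 0],
  [0, 0, -1.5, 0, 0, 0],
  [0, 0, -1.5, 0, 0, 0],
  [0, 0, -1.5, 0, 0, 0],
  [0, 0, -1.5, 0, 0, 0],
  [0, 0, -0.8, 0, 0, 0],
  [0, 0, -0.4, 0, 0, 0],
], grip=7.5)

```text
clock: 16.28
tool_pos: [0.5423, -0.2284, 0.2433]
orientation: [-180.0, -0.2, -15.9]
force: [-0.4, 0.2, 0.3]
opening: 0.075
gripper_force: 0.0
```

```bash
python3 - <<'E'
from h import *
for c in ['scene','top']:
    snapshot(c)
    for t in ['blank','blank_mid','handle']: print(c,t,[(np.round(d['position'],3).tolist(),round(d['score'],2)) for d in spot_point(c,t)[:4]])
delta([.5235,.366,.24])
E
```

```text
scene blank [([0.539, -0.223, 0.004], 0.72), ([0.572, 0.074, 0.007], 0.7), ([0.72, 0.243, -0.0], 0.67)]
scene blank_mid [([0.724, 0.249, 0.089], 0.87), ([0.572, 0.071, 0.047], 0.79), ([0.54, -0.227, 0.067], 0.63)]
scene handle [([0.519, 0.363, 0.121], 0.62)]
top blank [([0.572, 0.072, -0.0], 0.79), ([0.72, 0.249, -0.0], 0.57)]
top blank_mid [([0.72, 0.25, 0.091], 0.72), ([0.568, 0.069, 0.049], 0.67), ([0.544, -0.23, 0.063], 0.48)]
top handle [([0.524, 0.366, 0.117], 0.77)]
clock 16.6833 pos [ 0.5413 -0.2282  0.2402] rpy [ 1.7999e+02  8.0000e-02 -1.5860e+01] F [-0.  -0.8 -0.3] open 0.0749 tool cm [-1.796e+01 -5.667e+01  4.000e-02]
```

play_rows([
  [-0.4, -1.2, 0, 0, 0, 0],
  [-0.8, -2.5, 0, 0, 0, 0],
  [-0.97, -3.06, 0, 0, 0, 0],
  [-0.97, -3.06, 0, 0, 0, 0],
  [-0.97, -3.06, 0, 0, 0, 0],
  [-0.97, -3.06, 0, 0, 0, 0],
  [-0.97, -3.06, 0, 0, 0, 0],
  [-0.97, -3.06, 0, 0, 0, 0],
  [-0.97, -3.06, 0, 0, 0, 0],
  [-0.97, -3.06, 0, 0, 0, 0],
  [-0.97, -3.06, 0, 0, 0, 0],
  [-0.97, -3.06, 0, 0, 0, 0],
  [-0.97, -3.06, 0, 0, 0, 0],
  [-0.97, -3.06, 0, 0, 0, 0],
  [-0.97, -3.06, 0, 0, 0, 0],
  [-0.97, -3.06, 0, 0, 0, 0],
  [-0.97, -3.06, 0, 0, 0, 0],
  [-0.97, -3.06, 0, 0, 0, 0],
  [-0.8, -2.5, 0, 0, 0, 0],
  [-0.4, -1.4, 0, 0, 0, 0],
])

```text
clock: 18.35
tool_pos: [0.523, 0.3679, 0.2403]
orientation: [180.0, 0.0, -15.8]
force: [-0.3, -0.2, -0.1]
opening: 0.0748
gripper_force: 0.0
```

play_rows([
  [0, 0, 0, 0, 0, 3.4],
  [0, 0, 0, 0, 0, 6],
  [0, 0, 0, 0, 0, 6],
  [0, 0, 0, 0, 0, 6],
  [0, 0, 0, 0, 0, 6],
  [0, 0, 0, 0, 0, 6],
  [0, 0, 0, 0, 0, 6],
  [0, 0, 0, 0, 0, 4],
  [0, 0, 0, 0, 0, 0],
])

```text
clock: 19.1
tool_pos: [0.5235, 0.3646, 0.2408]
orientation: [180.0, -0.0, -59.4]
force: [0.9, 0.1, 0.3]
opening: 0.075
gripper_force: 0.0
```

```bash
python3 - <<'E'
from h import *
s=save('wrist','w2'); P=[]
for i in range(3):
    for c in ['wrist','scene']:
        snapshot(c)
        for d in spot_point(c,'handle')[:1]: print(c,d['position'].round(4) if hasattr(d['position'],'round') else d['position'],d['score'])
for d in spot_point('scene','hinge_pin'): print(d)
delta([.5235,.366,.12])
E
```

```text
wrist [0.5265, 0.3688, 0.1185] 0.77
scene [0.5198, 0.3626, 0.1195] 0.51
wrist [0.5281, 0.3705, 0.1215] 0.97
scene [0.524, 0.3647, 0.116] 0.78
wrist [0.5306, 0.3686, 0.1162] 0.56
scene [0.5225, 0.3606, 0.1217] 0.69
{'position': [0.4058, 0.2429, 0.0476], 'score': 0.67}
{'position': [0.6014, 0.2332, 0.0136], 'score': 0.66}
clock 19.8 pos [0.5238 0.3648 0.2411] rpy [180.    -0.   -59.25] F [ 0.  -0.2  0.3] open 0.0748 tool cm [-0.12 -0.03 12.11]
```

View pics/w2.png

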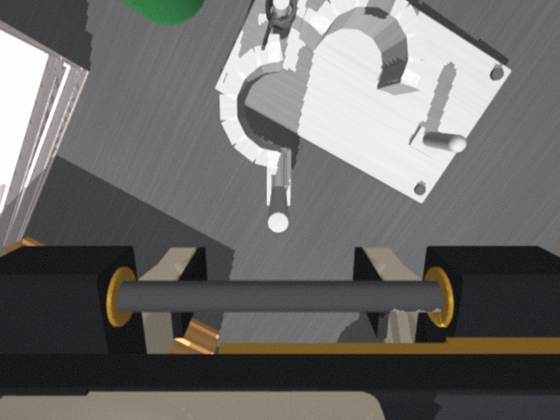

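The wrist picture shows the rod top at (278,222), in line with the finger gap, the hinge pin top at about (281,3) and the keeper top at (457,144). I'll convert these.

```bash
python3 - <<'E'
from h import *
s=snapshot('wrist')
h=ray(s,278,222,.145)[:2]; k=ray(s,457,144,.082)[:2]; H=ray(s,281,3,.102)[:2]
print(h,k,H,np.linalg.norm(h-H),np.linalg.norm(k-H))
print('yaw',np.degrees(np.arctan2(*(k-H)[::-1]))-174.53,'phi',np.degrees(np.arctan2(*(h-H)[::-1])))
E
```

```text
[0.52346847 0.36745705] [0.41581453 0.24396195] [0.6003732 0.2339075] 0.15410977098972073 0.18483234555013336
yaw 2.351703311853612 phi 119.93556129853526
```

play_rows([
  [-0.2, -0.1, 0.6, 0, 0, 0],
  [0, 0, 1.3, 0, 0, 0],
  [0, 0, 1.3, 0, 0, 0],
  [0, 0, 1.3, 0, 0, 0],
  [0, 0, 1.3, 0, 0, 0],
  [0, 0, 1.3, 0, 0, 0],
  [0, 0, 1.3, 0, 0, 0],
  [0, 0, 1.3, 0, 0, 0],
  [0, 0, 1.3, 0, 0, 0],
  [0, 0, 0.7, 0, 0, 0],
  [0, 0, 0.4, 0, 0, 0],
  [0, 0, 0, 0, 0, 0],
], grip=6)

```text
clock: 20.85
tool_pos: [0.5234, 0.3668, 0.119]
orientation: [179.9, -0.0, -59.3]
force: [0.1, -0.4, -0.6]
opening: 0.0602
gripper_force: 0.0
```

play_rows([
  [0, 0, 0, 0, 0, 0],
  [0, 0, 0, 0, 0, 0],
  [0, 0, 0, 0, 0, 0],
  [0, 0, 0, 0, 0, 0],
  [0, 0, 0, 0, 0, 0],
  [0, 0, 0, 0, 0, 0],
  [0, 0, 0, 0, 0, 0],
  [0, 0, 0, 0, 0, 0],
  [0, 0, 0, 0, 0, 0],
  [0, 0, 0, 0, 0, 0],
], grip=0.5)

```text
clock: 21.68
tool_pos: [0.5237, 0.3671, 0.1202]
orientation: [-180.0, 0.0, -59.3]
force: [-1.2, 0.4, 0.7]
opening: 0.0156
gripper_force: 30.0
```

```bash
python3 - <<'E'
from h import *
delta([.6008,.2325,.12])
E
```

```text
clock 21.6833 pos [0.5237 0.3671 0.1202] rpy [-179.99    0.    -59.26] F [-1.2  0.4  0.7] open 0.0156 tool cm [15.51  0.25  0.02]
```

Gripped on the rod, with r = 155 mm. Swinging the first 39 degrees of the arc.

play_rows([
  [0, 0.27, 0, 0, 0, -1],
  [0, 0.54, 0, 0, 0, -2],
  [0.01, 0.81, 0, 0, 0, -3],
  [0.01, 0.81, 0, 0, 0, -3],
  [0.01, 0.81, 0, 0, 0, -3],
  [0.01, 0.81, 0, 0, 0, -3],
  [0.01, 0.81, 0, 0, 0, -3],
  [0.01, 0.81, 0, 0, 0, -3],
  [0.01, 0.81, 0, 0, 0, -3],
  [0.01, 0.81, 0, 0, 0, -3],
  [0.01, 0.81, 0, 0, 0, -3],
  [0.01, 0.81, 0, 0, 0, -3],
  [0.01, 0.81, 0, 0, 0, -3],
  [0, 0.54, 0, 0, 0, -2],
  [0, 0.27, 0, 0, 0, -1],
  [0, 0, 0, 0, 0, 0],
])

```text
clock: 23.02
tool_pos: [0.4563, 0.289, 0.1202]
orientation: [-179.9, 0.0, -20.2]
force: [-0.8, 4.5, -1.4]
opening: 0.0153
gripper_force: 30.0
```

```bash
python3 - <<'E'
from h import *
delta([.6008,.2325,.12]); save('wrist','w3')
for c in ['scene','wrist']:
    if c=='scene': snapshot(c)
    print(c,[(np.round(d['position'],4),d['score']) for t in ('handle','hinge_pin') for d in spot_point(c,t)[:2]])
E
```

```text
clock 23.0167 pos [0.4563 0.289  0.1202] rpy [-1.7991e+02  1.0000e-02 -2.0210e+01] F [-0.8  4.5 -1.4] open 0.0153 tool cm [15.51  0.31  0.02]
scene [(array([0.4553, 0.2849, 0.1185]), 0.5), (array([0.6037, 0.2314, 0.0148]), 0.63)]
wrist [(array([0.4615, 0.2922, 0.1219]), 0.93)]
```

View pics/w3.png

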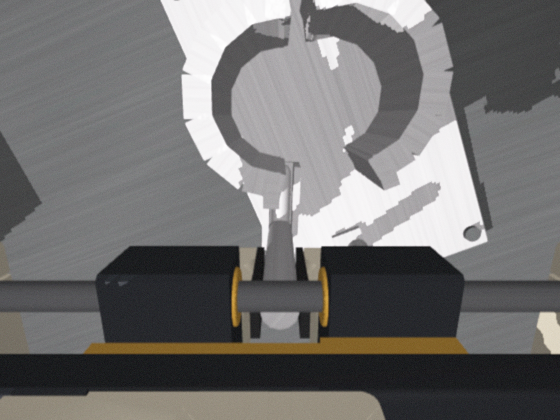

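The picture shows the sprung half partly shut, with the rod held between the fingers at (280,320). Continuing, and slowing towards the stop.

play_rows([
  [0, 0.27, 0, 0, 0, -1],
  [0, 0.54, 0, 0, 0, -2],
  [0.01, 0.81, 0, 0, 0, -3],
  [0.01, 0.81, 0, 0, 0, -3],
  [0.01, 0.81, 0, 0, 0, -3],
  [0.01, 0.81, 0, 0, 0, -3],
  [0, 0.54, 0, 0, 0, -2],
  [0, 0.27, 0, 0, 0, -1],
  [0, 0.27, 0, 0, 0, -1],
  [0, 0.135, 0, 0, 0, -0.5],
  [0, 0.135, 0, 0, 0, -0.5],
  [0, 0, 0, 0, 0, 0],
  [0, 0, 0, 0, 0, 0],
])

```text
clock: 24.4
tool_pos: [0.4464, 0.2364, 0.1202]
orientation: [-179.9, -0.0, -0.3]
force: [-1.8, 6.1, -0.7]
opening: 0.0156
gripper_force: 30.0
```

```bash
python3 - <<'E'
from h import *
delta([.6008,.2325,.12])
E
```

```text
clock 24.4 pos [0.4464 0.2364 0.1202] rpy [-1.7994e+02 -2.0000e-02 -2.7000e-01] F [-1.8  6.1 -0.7] open 0.0156 tool cm [15.44  0.32  0.02]
```

play_rows([
  [0, 0.13, 0, 0, 0, -0.5],
  [0, 0.13, 0, 0, 0, -0.5],
  [0, 0.13, 0, 0, 0, -0.5],
  [0, 0, 0, 0, 0, 0],
])

```text
clock: 24.73
tool_pos: [0.4464, 0.2326, 0.1202]
orientation: [-179.9, -0.0, 1.3]
force: [-2.2, 6.7, -0.1]
opening: 0.0153
gripper_force: 30.0
```

play_rows([
  [0, 0.13, 0, 0, 0, -0.5],
  [0, 0.1, 0, 0, 0, -0.4],
  [0, 0, 0, 0, 0, 0],
])

```text
clock: 24.98
tool_pos: [0.4464, 0.2303, 0.1202]
orientation: [-179.9, -0.0, 2.2]
force: [-2.6, 7.8, 0.3]
opening: 0.015
gripper_force: 30.0
```

Creeping on in 1 mm steps until the stop shows in the force.

play_rows([
  [0, 0.1, 0, 0, 0, -0.3],
  [0, 0, 0, 0, 0, 0],
  [0, 0, 0, 0, 0, 0],
])

```text
clock: 25.23
tool_pos: [0.4464, 0.2294, 0.1202]
orientation: [-179.9, -0.0, 2.4]
force: [-3.1, 7.2, 0.3]
opening: 0.0153
gripper_force: 30.0
```

play_rows([
  [0, 0.1, 0, 0, 0, -0.3],
  [0, 0, 0, 0, 0, 0],
  [0, 0, 0, 0, 0, 0],
])

```text
clock: 25.48
tool_pos: [0.4464, 0.2284, 0.1202]
orientation: [-179.9, -0.0, 2.7]
force: [-3.0, 7.0, -0.1]
opening: 0.0152
gripper_force: 30.0
```

play_rows([
  [0, 0.1, 0, 0, 0, -0.3],
  [0, 0, 0, 0, 0, 0],
  [0, 0, 0, 0, 0, 0],
])

```text
clock: 25.73
tool_pos: [0.4464, 0.2274, 0.1202]
orientation: [-179.9, -0.0, 3.0]
force: [-3.8, 7.7, 0.6]
opening: 0.0153
gripper_force: 30.0
```

play_rows([
  [-0.03, 0.1, 0, 0, 0, -0.1],
  [0, 0, 0, 0, 0, 0],
  [0, 0, 0, 0, 0, 0],
])

```text
clock: 25.98
tool_pos: [0.4464, 0.2266, 0.1202]
orientation: [-179.9, -0.0, 3.1]
force: [-2.6, 7.7, -0.8]
opening: 0.0155
gripper_force: 30.0
```

play_rows([
  [0, 0.1, 0, 0, 0, 0],
  [0, 0, 0, 0, 0, 0],
  [0, 0, 0, 0, 0, 0],
])

```text
clock: 26.23
tool_pos: [0.4465, 0.2257, 0.1202]
orientation: [-179.9, -0.0, 3.1]
force: [-2.7, 8.1, -0.1]
opening: 0.0154
gripper_force: 30.0
```

play_rows([
  [0, 0.1, 0, 0, 0, 0],
  [0, 0, 0, 0, 0, 0],
  [0, 0, 0, 0, 0, 0],
])

```text
clock: 26.48
tool_pos: [0.4465, 0.225, 0.1202]
orientation: [-179.9, -0.0, 3.2]
force: [-2.8, 9.3, -1.6]
opening: 0.0153
gripper_force: 30.0
```

play_rows([
  [0, 0.1, 0, 0, 0, 0],
  [0, 0, 0, 0, 0, 0],
  [0, 0, 0, 0, 0, 0],
])

```text
clock: 26.73
tool_pos: [0.4466, 0.2249, 0.1202]
orientation: [-179.8, -0.1, 3.2]
force: [-4.9, 14.1, -2.1]
opening: 0.0156
gripper_force: 30.0
```

play_rows([
  [0, 0.1, 0, 0, 0, 0],
  [0, 0, 0, 0, 0, 0],
  [0, 0, 0, 0, 0, 0],
])

```text
clock: 26.98
tool_pos: [0.4466, 0.2248, 0.1203]
orientation: [-179.7, -0.1, 3.2]
force: [-6.5, 17.3, -3.1]
opening: 0.0155
gripper_force: 30.0
```

The hard stop is reached: the force rises with no motion. Holding it there and sliding the bolt out along tool -x.

play_rows([
  [-0.1, 0, 0, 0, 0, 0],
  [-0.2, 0, 0, 0, 0, 0],
  [-0.2, 0, 0, 0, 0, 0],
  [-0.2, 0, 0, 0, 0, 0],
  [-0.2, 0, 0, 0, 0, 0],
  [-0.1, 0, 0, 0, 0, 0],
  [0, 0, 0, 0, 0, 0],
])

```text
clock: 27.57
tool_pos: [0.4377, 0.2245, 0.1203]
orientation: [-179.7, -0.2, 3.2]
force: [-0.5, 16.6, -7.9]
opening: 0.0154
gripper_force: 30.0
```

play_rows([
  [-0.1, 0, 0, 0, 0, 0],
  [-0.2, 0, 0, 0, 0, 0],
  [-0.2, 0, 0, 0, 0, 0],
  [-0.2, 0, 0, 0, 0, 0],
  [-0.2, 0, 0, 0, 0, 0],
  [-0.2, 0, 0, 0, 0, 0],
  [-0.2, 0, 0, 0, 0, 0],
  [0, 0, 0, 0, 0, 0],
])

```text
clock: 28.23
tool_pos: [0.4247, 0.2239, 0.1203]
orientation: [-179.7, -0.2, 3.2]
force: [-0.1, 17.7, -9.1]
opening: 0.0156
gripper_force: 30.0
```

play_rows([
  [-0.2, 0, 0, 0, 0, 0],
  [-0.2, 0, 0, 0, 0, 0],
  [-0.1, 0, 0, 0, 0, 0],
  [0, 0, 0, 0, 0, 0],
  [0, 0, 0, 0, 0, 0],
])

```text
clock: 28.65
tool_pos: [0.4198, 0.2238, 0.1203]
orientation: [-179.7, -0.2, 3.2]
force: [-0.3, 17.5, -9.4]
opening: 0.0153
gripper_force: 30.0
```

play_rows([
  [-0.1, 0, 0, 0, 0, 0],
  [-0.1, 0, 0, 0, 0, 0],
  [-0.1, 0, 0, 0, 0, 0],
  [0, 0, 0, 0, 0, 0],
  [0, 0, 0, 0, 0, 0],
])

```text
clock: 29.07
tool_pos: [0.4169, 0.2237, 0.1203]
orientation: [-179.7, -0.2, 3.2]
force: [0.4, 17.1, -10.7]
opening: 0.0154
gripper_force: 30.0
```

play_rows([
  [-0.1, 0, 0, 0, 0, 0],
  [-0.1, 0, 0, 0, 0, 0],
  [0, 0, 0, 0, 0, 0],
])

```text
clock: 29.32
tool_pos: [0.4163, 0.2237, 0.1204]
orientation: [-179.7, -0.3, 3.2]
force: [11.6, 15.8, -16.9]
opening: 0.0155
gripper_force: 30.0
```

The bolt is at its out stop: 30 mm of travel, then resistance. Easing the half back onto the keeper before releasing.

play_rows([
  [0.1, -0.1, 0, 0, 0, 0],
  [0, -0.1, 0, 0, 0, 0],
  [0, -0.1, 0, 0, 0, 0.1],
  [0, -0.1, 0, 0, 0, 0.2],
  [0, -0.1, 0, 0, 0, 0.3],
  [0, -0.1, 0, 0, 0, 0.3],
  [0, 0, 0, 0, 0, 0],
  [0, 0, 0, 0, 0, 0],
])

```text
clock: 29.98
tool_pos: [0.4162, 0.2276, 0.1203]
orientation: [-179.9, -0.2, 2.3]
force: [9.8, 7.3, -10.8]
opening: 0.0157
gripper_force: 30.0
```

play_rows([
  [0.05, -0.1, 0, 0, 0, 0],
  [0, -0.1, 0, 0, 0, 0],
  [0, 0, 0, 0, 0, 0],
  [0, 0, 0, 0, 0, 0],
])

```text
clock: 30.32
tool_pos: [0.4162, 0.2284, 0.1202]
orientation: [-180.0, -0.1, 2.3]
force: [8.5, 3.4, -7.3]
opening: 0.0152
gripper_force: 30.0
```

The load is passing to the keeper: the force halved with under 1 mm of motion. Releasing and rising.

play_rows([
  [0, 0, 0, 0, 0, 0],
  [0, 0, 0, 0, 0, 0],
  [0, 0, 0, 0, 0, 0],
  [0, 0, 0, 0, 0, 0],
  [0, 0, 0, 0, 0, 0],
  [0, 0, 0, 0, 0, 0],
], grip=5)

```text
clock: 30.82
tool_pos: [0.4145, 0.2277, 0.1201]
orientation: [180.0, 0.0, 2.2]
force: [0.1, 0.2, 0.0]
opening: 0.048
gripper_force: 0.0
```

play_rows([
  [0, 0, -0.3, 0, 0, 0],
  [0, 0, -0.8, 0, 0, 0],
  [0, 0, -1.2, 0, 0, 0],
  [0, 0, -1.5, 0, 0, 0],
  [0, 0, -1.5, 0, 0, 0],
  [0, 0, -1.5, 0, 0, 0],
  [0, 0, -1.5, 0, 0, 0],
  [0, 0, -1.5, 0, 0, 0],
  [0, 0, -1, 0, 0, 0],
  [0, 0, -0.5, 0, 0, 0],
  [0, 0, 0, 0, 0, 0],
])

```text
clock: 31.73
tool_pos: [0.4149, 0.2282, 0.2343]
orientation: [-179.9, -0.1, 2.2]
force: [0.5, -0.3, -2.2]
opening: 0.05
gripper_force: 0.0
```

```bash
python3 - <<'E'
from h import *
delta([.4165,.228,.2])
s=snapshot('scene')['frame']; w=snapshot('wrist')['frame']
cv2.imwrite('pics/end.png',np.hstack([cv2.resize(s[100:400,120:480],(480,400)),cv2.resize(w[0:300,150:390],(320,400))])[:,:,::-1])
for c in ['scene','wrist']: print(c,[(t,np.round(d['position'],4).tolist(),round(d['score'],2)) for t in ('handle','blank','jar','wax_tin') for d in spot_point(c,t)])
E
```

```text
clock 31.7333 pos [0.4149 0.2282 0.2343] rpy [-1.7991e+02 -9.0000e-02  2.2500e+00] F [ 0.5 -0.3 -2.2] open 0.05 tool cm [0.15 0.04 3.43]
scene [('handle', [0.4141, 0.2262, 0.1204], 0.6), ('blank', [0.5417, -0.2243, 0.0033], 0.71), ('blank', [0.7207, 0.2435, -0.0013], 0.56), ('blank', [0.6644, -0.2436, 0.0038], 0.54), ('blank', [0.6034, 0.2315, 0.0125], 0.43), ('jar', [0.6631, -0.2412, 0.0016], 0.81), ('wax_tin', [0.54, -0.2298, 0.0705], 0.72), ('wax_tin', [0.73, -0.0579, -0.002], 0.7), ('wax_tin', [0.4082, 0.2413, 0.0482], 0.64)]
wrist [('handle', [0.4179, 0.2272, 0.119], 0.71), ('blank', [0.5693, 0.0699, 0.0034], 0.82), ('blank', [0.4091, 0.2409, 0.0454], 0.23)]
```

View pics/end.png

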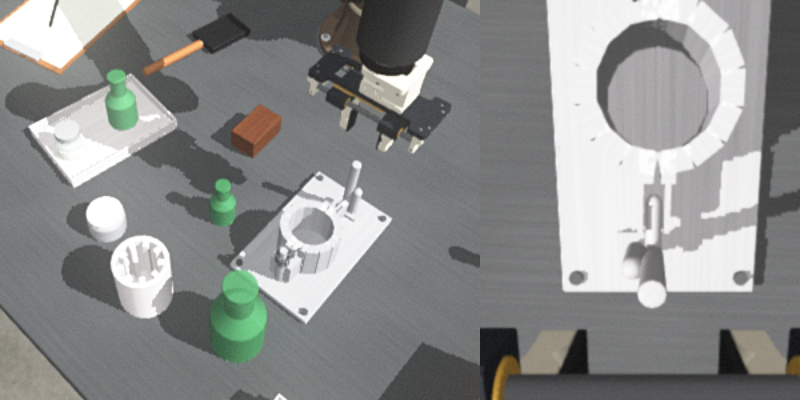

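The final picture shows the mould shut at (310,235) with the bolt out behind the keeper, and the blank upright in the pan at (121,105). The other things have not moved. Handing in.

```bash
python3 -c "
from plant import *
print(close_job())"
```

```text
the job is handed in; nothing more can be done
None
```

The blank stands upright on the clear floor of the pan, the mould was eased shut and stays shut with its bolt fully out behind the keeper, and the job was handed in at about 32 s of the 67 s allowed.

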